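# Close out the pipe cap inspection

## Robot

A 7-joint arm with a two-finger parallel gripper is mounted at the origin on the work surface. World frame = base frame: x ahead of the robot, y to its left, z up, the work surface at z = 0. Lengths are in mm, angles in rad, forces in N, time in s.
With the tool pointing down it reaches from about 425 to 825 mm from the base axis. Payload 3.6 kg.
Tool frame: the origin (TCP) lies at the very end of the fingers, on their centre line; the grasp point (between the pads) lies 19 mm behind it; z points along the fingers, y is the line along which they close (so a half turn about z gives the same grasp; the last joint's range is limited). The gripper opens to 85 mm and grips with 20 to 120 N. Pads are 22 mm wide; open, the fingers measure 114 mm over their backs; the gripper's body (76 mm by 85 mm) begins 54 mm behind the grasp point. The pads swing forward as they close: fully open they stand 13 mm farther back than shut.
Start: joints at [-1.335, 0.615, -0.013, 1.423, 0.008, 1.103, -0.04], TCP at [168.2, 627.831, 231.297] pointing down, gripper open.
Joint ranges: [-3.12, 3.12], [-0.3, 2.06], [-1.34, 1.32], [0.26, 2.42], [-1.36, 4.5], [0.01, 1.98], [-2.84, 2.84]. Speed limits (rad/s): [2.79, 2.79, 3.14, 3.14, 3.14, 3.14, 3.14].

## Interface

Orientations are given as [roll, pitch, yaw] about the fixed x, y, z axes, in that order (R = Rz(yaw) Ry(pitch) Rx(roll)).
In Python, from bench import ctrl gives the robot as it stands. The module is installed in compiled form; this text tells all that it offers.
- The arm moves only by the tool arm_command, never from a script. Its argument "targets" is a list that holds one entry, the list of rows, each a list of 7 numbers: the opening, from -1 (shut) to 1 (fully open), then the shift along the tool's x, y, z normalised to -1 to 1, where 1 is 40 mm, then the turn, a rotation vector about the tool's x, y, z normalised to -1 to 1, where 1 is 45 degrees. In form: [[[fingers, dx, dy, dz, rx, ry, rz], ...]]. A call has 1 to 20 rows; each row shifts and turns the commanded pose from where the row before left it, along the tool's axes as they then stand; what a row does not reach is not made up. A row lasts 1/8 s, in which the tool goes at most 62.5 mm and 10.7 degrees, less where a joint would pass 70% of its speed; a pose out of reach is approached as far as the arm can. A call with a number of a shift or a turn outside -1 to 1 is refused whole. A call with a gripper value outside its range is refused whole. The fingers move at their own pace and stop on an object; "newtons" is the grip in N (left out, the last holds). Time passes only in rows, so rows that do not move let the fingers close. It gives the time, the measured TCP pose, the force, the opening and the grip force at its end, in the units of the state.
- ctrl.get_state(): the state, without advancing time (a new reading comes with each control period).
- ctrl.capture(name): name is "scene" or "top"; returns the picture (420x560x3 uint8, red, green, blue); there is no depth.
- ctrl.camera_params(name): a dict with "vertical_fov" (degrees; the focal length in pixels is half the picture's height over the tangent of half this angle, whatever the lens; pixels are square), "cx", "cy" (the principal point, pixels), "camera_from_world" (4x4, takes a point from world to camera coordinates). Camera axes: x right, y up, looking along -z (the intrinsics and any distortion apply to the point x, -y, -z); pixel columns grow to the right and rows downward; lengths in mm; the calibration is good to about 2 mm. A picture is of the moment at which its call begins. camera_params takes no time and is no camera call.
- ctrl.finish_job(): hands the job in; it is judged then, once.
Trained networks look in the newest picture that a camera, given by its name, has taken for a name from the list of things; names that differ only in an ending like _2 or _b are one class to them, and where a whole thing is asked for, a point or a joint stands for the part that bears it (a point fixed in the world has none). Each returns a list of dicts, best first, with "confidence" (0 to 1); they miss things now and then, are a little off and sometimes report something else, mostly with a low value. They report only what shows in the picture. A call takes as long as a camera call.
- ctrl.outline_of(query, camera): "pixels" (420x560 bool, what is visible of it) and "location" ([column, row] in pixels, amid what is visible of it).
The state is a dict: "t": time; "joints": joint angles; "joint_velocities": joint speeds; "joint_torque": joint torques, N m; "tcp_pos": TCP position; "tcp_rot": TCP orientation; "ft_force": force on the tool from outside, world axes, zero at the start; "ft_torque": the same for the moment, N m; "grip_width": finger opening in mm; "grasp_force": force on a finger pad.
Only numpy, scipy, OpenCV 4.12 (cv2) and the standard library are available. Lean on these libraries where they do the work, as an engineer would, in place of code of your own. Each camera call takes 0.05 s, during which the arm holds its last target. There are 200 camera calls.

## Task

The pipe cap inspection is over, so clear the bench: first drop every cap with a red dot into the yellow reject crate. Once they are all in, slide the silver socket case by its handle, without lifting it, onto the middle of the blue panel, square to it, and let go. Before or after that, stand the paint markers upright in the black caddy (either end up); leave the plain white caps and everything else where they are.

Things in the scene. Friction and masses are not known exactly. Their poses are not given: they have to be found in the camera images.
- reject1: Reject (may be absent): octagonal white PVC pipe cap, 38 mm across flats and 30 mm high, about 35 g, 28 mm bright red paint dot on its top face; origin at the centre of its underside, z towards the top face
- reject2: Reject (may be absent): octagonal white PVC pipe cap, 38 mm across flats and 30 mm high, about 35 g, 28 mm bright red paint dot on its top face; origin at the centre of its underside, z towards the top face
- reject3: Reject (may be absent): octagonal white PVC pipe cap, 38 mm across flats and 30 mm high, about 35 g, 28 mm bright red paint dot on its top face; origin at the centre of its underside, z towards the top face
- reject4: Reject (may be absent): octagonal white PVC pipe cap, 38 mm across flats and 30 mm high, about 35 g, 28 mm bright red paint dot on its top face; origin at the centre of its underside, z towards the top face
- reject5: Reject (may be absent): octagonal white PVC pipe cap, 38 mm across flats and 30 mm high, about 35 g, 28 mm bright red paint dot on its top face; origin at the centre of its underside, z towards the top face
- reject6: Reject (may be absent): octagonal white PVC pipe cap, 38 mm across flats and 30 mm high, about 35 g, 28 mm bright red paint dot on its top face; origin at the centre of its underside, z towards the top face
- good1: Good cap, to be left alone: octagonal white PVC pipe cap, 38 mm across flats and 30 mm high, about 35 g, 28 mm plain white disc, no red, on its top face; origin at the centre of its underside, z towards the top face
- good2: Good cap, to be left alone: octagonal white PVC pipe cap, 38 mm across flats and 30 mm high, about 35 g, 28 mm plain white disc, no red, on its top face; origin at the centre of its underside, z towards the top face
- crate: Yellow plastic reject crate, open on top, fixed to the bench: 150 x 150 mm outside, 80 mm high, walls and floor 5 mm; origin at the centre of its underside, z up
- caddy: Black plastic marker caddy, open on top, fixed to the bench: 70 mm (its x) by 115 mm (its y) outside, 90 mm high, walls and floor 5 mm; one 5 mm divider at y = 0 makes two compartments, each 60 mm (x) by 50 mm (y) inside, centred at y = +27.5 and -27.5 mm; origin at the centre of its underside, z up. A marker standing in a compartment leans against a wall and stays in
- marker1: Orange paint marker (may be absent), octagonal barrel 22 mm across flats, 140 mm long, about 45 g, with a white cap at its +x end and a black button at its -x end, rigid and equally thick throughout; origin at its middle (11 mm above the bench when it lies), x along its length
- marker2: Green paint marker (may be absent), octagonal barrel 22 mm across flats, 140 mm long, about 45 g, with a white cap at its +x end and a black button at its -x end, rigid and equally thick throughout; origin at its middle (11 mm above the bench when it lies), x along its length
- case: Closed silver socket set case with a black handle, loose, about 0.8 kg: 90 mm (its x) by 140 mm (its y), 38 mm high; origin at the centre of the underside of the box without the handle, z up. The handle lies low in front of the -x side. The latch button on top needs no pressing
- case_handle (a point): Middle of the handle bar of the case, 91 mm from the case origin along its -x and 20 mm up. The bar is 14 x 14 mm, 90 mm long along the case's y, and clears the bench by 13 mm; between bar and case is an opening 39 mm (x) by 66 mm (y). Axes as the case
- panel: Blue parking panel with a white edge, painted on the bench, level with the surface: 140 mm (its x) by 190 mm (its y); origin at its centre. The parked case has its x along the panel's x, either way round
- funnel: Bystander: red plastic funnel standing mouth down, 110 mm wide, 120 mm high; origin under its centre
- door_handle: Bystander: steel lever door handle lying on its 52 mm round rose, 54 mm high; origin under the rose, the lever runs 110 mm along its x
- hinge: Bystander: aluminium bracket hinge lying open and flat, 82 x 70 mm, 12 mm high at the knuckle; origin under its centre

How it is judged:
By the outcome, as a careful person would: the job done as asked, in the order asked, and still so for the second after the job is handed in, with the robot touching nothing.
Of reject1, reject2, reject3, reject4, reject5, reject6 only 4 to 6 are there at a start; the rules pass over those that are not, and their reading is None.
Of marker1, marker2 only 1 to 2 are there at a start; the rules pass over those that are not, and their reading is None.
At some moment in a run one of reject1, reject2, reject3, reject4, reject5, reject6, marker1, marker2, case may be knocked a few centimetres aside while the robot is not near it.
Once in a run the grip may slacken for a moment while it holds something.
It also fails if it takes over 210 s, if anything falls off the work surface, if the arm or the gripper's body presses on something with over 40 N, if the wrist force passes 120 N, or if a joint passes its speed limit or range.

## Working session

There is one attempt and no reset: what is moved stays moved. The work goes in short steps, Python scripts to look and compute and a tool call to move; the robot and the scene stay as the last step left them, time stands still between calls to the robot, and variables do not carry over. Pictures are saved under pics/ and viewed, at most 14 in all, crops included, and the job is handed in when it is done.

Besides the shell and the picture viewer there is one more tool, called after ">>>" as name([rows], argument=value, ...), one row to a line, values as JSON. arm_command: Moves the arm, as the interface text tells. Its arguments: {"type":"object","properties":{"targets":{"type":"array","items":{"type":"array","items":{"type":"array","items":{"type":"number","minimum":-1,"maximum":1}}}},"newtons":{"type":"number"}},"required":["targets"]}

```bash
mkdir -p pics; python3 - <<'E'
from bench import ctrl
import cv2
print(ctrl.get_state())
for n in("scene","top"):
    print(n,ctrl.camera_params(n))
    cv2.imwrite(f"pics/{n}0.png",ctrl.capture(n)[:,:,::-1])
E
```

```text
{'t': 0.0, 'joints': array([-1.33547699,  0.61591334, -0.01262374,  1.42496045,  0.00809111,
        1.10339201, -0.04042036]), 'joint_velocities': array([ 0.00052627, -0.00119663, -0.00056419, -0.00053257, -0.00129768,
       -0.00110678,  0.00116757]), 'joint_torque': array([ 6.47696561e-05, -4.69222534e+01,  2.59249527e-01, -1.71032488e+01,
        9.95845359e-03,  9.54465562e-03,  4.57218903e-07]), 'tcp_pos': array([168.02580794, 627.08807447, 230.12155454]), 'tcp_rot': array([-3.13896954e+00,  2.70211358e-05,  2.87982196e+00]), 'ft_force': array([0.02423352, 0.35576906, 0.44822268]), 'ft_torque': array([-0.05655833, -0.02096522, -0.00210614]), 'grasp_force': 0.0, 'grip_width': 85.74188111788315}
scene {'vertical_fov': 55.297921788305736, 'cx': 272.9583966181919, 'cy': 215.12193808700266, 'camera_from_world': array([[-6.85057009e-01,  7.28278234e-01,  1.75415960e-02,
         4.00033675e+02],
       [-5.76977213e-01, -5.57120988e-01,  5.97254972e-01,
         2.72802805e+02],
       [ 4.44740588e-01,  3.99032604e-01,  8.01859583e-01,
        -1.30389323e+03],
       [ 0.00000000e+00,  0.00000000e+00,  0.00000000e+00,
         1.00000000e+00]])}
top {'vertical_fov': 49.96611226072478, 'cx': 276.6110458471913, 'cy': 204.74883399251792, 'camera_from_world': array([[-1.47465202e-02, -9.99609956e-01,  2.37165975e-02,
        -5.45462621e+01],
       [ 9.92136135e-01, -1.16796123e-02,  1.24617320e-01,
        -5.51420074e+02],
       [-1.24291713e-01,  2.53677652e-02,  9.91921391e-01,
        -1.33245342e+03],
       [ 0.00000000e+00,  0.00000000e+00,  0.00000000e+00,
         1.00000000e+00]])}
```

View pics/scene0.png

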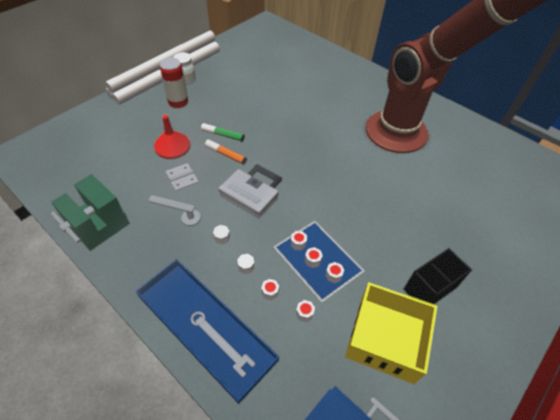

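View pics/top0.png

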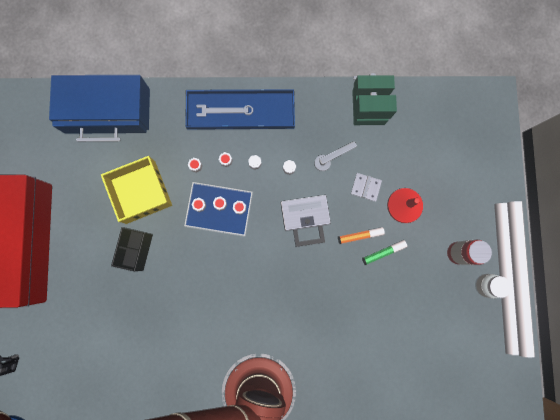

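The scene view shows 5 red-dot caps: three on the blue panel (top px 198,204; 219,202; 239,207) and two above it (194,163; 225,158). The good caps are at (255,161) and (290,166). The crate is at (136,188), the caddy at (132,249), the case at (305,215) with its handle toward the robot, and the markers at (361,236) and (385,252).

```bash
cat > h.py <<'E'
from bench import ctrl
import numpy as np, cv2
P={n:ctrl.camera_params(n) for n in("scene","top")}
def ray(n,uv):
    p=P[n]; f=210/np.tan(np.radians(p["vertical_fov"]/2)); T=p["camera_from_world"]
    uv=np.atleast_2d(uv).astype(float)
    d=np.c_[(uv[:,0]-p["cx"])/f,-(uv[:,1]-p["cy"])/f,-np.ones(len(uv))]
    return -T[:3,:3].T@T[:3,3], d@T[:3,:3]
def topl(n,uv,z):
    c,d=ray(n,uv); return c+d*((z-c[2])/d[:,2])[:,None]
def proj(n,X):
    p=P[n]; f=210/np.tan(np.radians(p["vertical_fov"]/2)); T=p["camera_from_world"]
    X=np.atleast_2d(X)@T[:3,:3].T+T[:3,3]
    return np.c_[p["cx"]+f*X[:,0]/-X[:,2],p["cy"]-f*X[:,1]/-X[:,2]]
def reds(n,img,z=30):
    h=cv2.cvtColor(img,cv2.COLOR_RGB2HSV); m=(((h[...,0]<8)|(h[...,0]>172))&(h[...,1]>120)&(h[...,2]>110)).astype(np.uint8)
    k,_,s,c=cv2.connectedComponentsWithStats(m)
    return [(c[i].round(1),s[i][4],topl(n,c[i],z)[0].round(1)) for i in range(1,k) if 15<s[i][4]<200]
def rect(n,m,z):
    """min-area rect of mask mapped to plane z: centre, size, angle of the long side (deg)"""
    ys,xs=np.nonzero(m); w=topl(n,np.c_[xs,ys],z)[:,:2].astype(np.float32)
    (c,s,a)=cv2.minAreaRect(w)
    if s[0]<s[1]: s=(s[1],s[0]); a+=90
    return np.round(c,1),np.round(s,1),round((a+90)%180-90,1)
E
python3 - <<'E'
from h import *
for n in("top","scene"):
    im=ctrl.capture(n); print(n)
    for r in reds(n,im): print(*r)
    for q,z in(("reject1",15),("good1",15),("crate",80),("caddy",90),("marker1",11),("marker2",11),("case",38),("case_handle",20),("panel",0),("funnel",0),("door_handle",0),("hinge",0)):
        for o in ctrl.outline_of(q,n):
            if o["confidence"]>.3: print(q,round(o["confidence"],2),np.round(o["location"]),*rect(n,o["pixels"],z))
E
```

```text
top
[224.7 158.4] 53 [696.9  95.7  30. ]
[194.  163.8] 53 [680.7 189.7  30. ]
[219.2 202.7] 55 [559.6 112.4  30. ]
[197.8 204.1] 53 [556.1 177.1  30. ]
[238.7 206.8] 52 [546.5  53.2  30. ]
[469.5 252.4] 48 [ 398.7 -645.6   30. ]
reject1 0.7 [220. 200.] [562.3 114.5] [40.3 36.8] -0.0
reject1 0.69 [193. 165.] [681.3 190.1] [45.4 37.2] 26.4
reject1 0.68 [238. 208.] [549.1  51.7] [34.1 33.8] -0.3
reject1 0.47 [225. 160.] [697.8  95.4] [42.5 35.4] 44.1
reject1 0.45 [200. 205.] [558.4 178.8] [37.4 36.7] 0.3
good1 0.71 [254. 160.] [689.7   4.5] [41.3 34.2] -0.6
good1 0.65 [288. 169.] [ 671.2 -102.7] [44.5 37.4] -0.9
caddy 0.76 [131. 245.] [420.6 354.9] [116.2  92. ] -12.4
marker1 0.65 [382. 254.] [ 405.  -389.4] [147.8  27.6] -66.6
marker1 0.55 [364. 236.] [ 457.1 -320.5] [145.5  25.9] -79.5
marker2 0.65 [382. 254.] [ 405.  -389.4] [147.8  27.6] -66.6
marker2 0.55 [364. 236.] [ 457.1 -320.5] [145.5  25.9] -79.5
case 0.79 [308. 213.] [ 502.6 -151.7] [144.5 142. ] 7.2
case_handle 0.98 [309. 218.] [ 503.  -152.8] [148.  144.1] 8.5
case_handle 0.47 [255. 161.] [688.6   4.4] [41.1 34.1] -0.6
cas
[... 1346 characters left out ...]
 [226. 153.] [ 459.4 -319.7] [152.8  29.8] -79.5
marker1 0.63 [219. 134.] [ 406.6 -388.5] [150.1  35. ] -68.5
marker2 0.66 [226. 153.] [ 459.4 -319.7] [152.8  29.8] -79.5
marker2 0.63 [219. 134.] [ 406.6 -388.5] [150.1  35. ] -68.5
case 0.88 [253. 190.] [ 517.  -139.4] [157.9 154.2] -82.8
case_handle 0.75 [248. 190.] [ 507.7 -150. ] [157.2 156.8] 7.0
panel 0.68 [323. 260.] [548.5 118.7] [191.9 141.8] 80.4
panel 0.6 [299. 242.] [540.2  50.3] [56.3 39.3] 41.7
funnel 0.79 [170. 147.] [ 541.2 -508.8] [204.3 111.9] 80.6
funnel 0.36 [223. 152.] [ 452.2 -327.3] [157.   32.4] -79.0
door_handle 0.9 [180. 210.] [ 691.8 -268.1] [170.8  62.4] -82.8
hinge 0.96 [181. 177.] [ 609.2 -344.4] [85.5 72.6] 71.9
```

```bash
cat >> h.py <<'E'
from scipy.optimize import minimize
def box(x0,x1,y0,y1,z0,z1): return np.array([[x,y,z] for x in(x0,x1) for y in(y0,y1) for z in(z0,z1)],float)
PARTS={"crate":[box(-75,75,-75,75,0,80)],"caddy":[box(-35,35,-57.5,57.5,0,90)],
 "case":[box(-45,45,-70,70,0,38),box(-98,-45,-45,45,13,27)],"panel":[box(-70,70,-95,95,0,0)],
 "marker":[box(-70,70,-11,11,0,22)]}
S=4
def filled(m):
    m=cv2.resize(m.astype(np.uint8),None,fx=S,fy=S,interpolation=cv2.INTER_NEAREST)
    c,_=cv2.findContours(m,cv2.RETR_EXTERNAL,cv2.CHAIN_APPROX_NONE)
    return cv2.drawContours(np.zeros_like(m),[max(c,key=cv2.contourArea)],-1,1,-1)
def fit(kind,masks,p0):
    """silhouette fit; masks {camera:bool}; p0 x,y,yaw(deg) -> pose, IoU"""
    M={n:filled(m) for n,m in masks.items()}
    def cost(p):
        c,s=np.cos(np.radians(p[2])),np.sin(np.radians(p[2])); j=0
        for n,m in M.items():
            r=np.zeros_like(m)
            for b in PARTS[kind]:
                w=np.c_[c*b[:,0]-s*b[:,1]+p[0],s*b[:,0]+c*b[:,1]+p[1],b[:,2]]
                uv=(proj(n,w)+.5)*S
                cv2.fillConvexPoly(r,cv2.convexHull((uv*16).round().astype(np.int32)),1,shift=4)
            j+=(r&m).sum()/max(1,(r|m).sum())
        return -j/len(M)
    p0=np.array(p0,float)
    for d in(10,3): 
        o=minimize(cost,p0,method="Nelder-Mead",options=dict(initial_simplex=[p0]+[p0+e for e in np.diag([d,d,d])],xatol=.05,fatol=1e-4)); p0=o.x
    return np.round(o.x,1),round(-o.fun,3)
def net(q,near,r=80,z=15,cams=("top","scene")):
    out={}
    for n in cams:
        for o in ctrl.outline_of(q,n):
            ys,xs=np.nonzero(o["pixels"])
            if len(xs) and np.hypot(*(topl(n,[[xs.mean(),ys.mean()]],z)[0,:2]-near))<r: out[n]=o["pixels"]; break
    return out
E
python3 - <<'E'
from h import *
I={n:ctrl.capture(n) for n in("top","scene")}
Y={}
for n,im in I.items():
    h=cv2.cvtColor(im,cv2.COLOR_RGB2HSV); Y[n]=(abs(h[...,0].astype(int)-28)<8)&(h[...,1]>130)&(h[...,2]>60)
print("crate",fit("crate",Y,[600,362,20]),[fit("crate",{n:Y[n]},[600,362,20]) for n in Y])
for k,q,a,p in(("caddy","caddy",(425,350),(425,352,-12)),("case","case",(505,-150),(520,-150,8)),("panel","panel",(546,119),(546,119,-10)),("marker","marker1",(458,-320),(458,-320,-79)),("marker","marker2",(405,-389),(405,-389,-67))):
    m=net(q,a); print(q,list(m),fit(k,m,p),[fit(k,{n:m[n]},p) for n in m])
# +x (white cap) end check of markers and octagon corners skipped
E
```

```text
crate (array([598.7, 359.1,  22. ]), np.float64(0.952)) [(array([600. , 358.9,  22.3]), np.float64(0.936)), (array([598.2, 359.1,  21.8]), np.float64(0.972))]
caddy ['top', 'scene'] (array([423.6, 367.4,  76.2]), np.float64(0.934)) [(array([423.2, 366.8,  77. ]), np.float64(0.952)), (array([423.6, 367.7,  76.2]), np.float64(0.92))]
case ['top'] (array([ 528.3, -147.7,    8. ]), np.float64(0.966)) [(array([ 528.3, -147.7,    8. ]), np.float64(0.966))]
panel ['top', 'scene'] (array([547. , 118.6,  -9.8]), np.float64(0.936)) [(array([546.3, 118.5,  -9.8]), np.float64(0.977)), (array([547.8, 119.1, -10.1]), np.float64(0.899))]
marker1 ['top', 'scene'] (array([ 457.3, -320. ,  -78.8]), np.float64(0.758)) [(array([ 456.9, -319.7,  -78.1]), np.float64(0.845)), (array([ 460.2, -321.2,  -84.3]), np.float64(0.692))]
marker2 ['top', 'scene'] (array([ 404.8, -389.7,  -67.1]), np.float64(0.875)) [(array([ 404.6, -389.5,  -67.3]), np.float64(0.926)), (array([ 406.6, -390.6,  -68.5]), np.float64(0.835))]
```

>>> arm_command([
  [[1,0.5,-1,-0.3,0,0,0.2],[1,0.5,-1,-0.3,0,0,0.2],[1,0.5,-1,0,0,0,0.2],[1,0.5,-1,0,0,0,0.2]],
], newtons=40)

```text
t: 2.5
tcp_pos: [23.0, 526.1, 255.8]
tcp_rot: [3.141, -0.001, 2.245]
ft_force: [-0.9, 0.5, -0.1]
grip_width: 85.6
grasp_force: 0.0
```

```bash
python3 - <<'E'
from h import *
print(ctrl.get_state())
E
```

```text
{'t': 2.5, 'joints': array([-1.66344613,  0.39867057,  0.13652826,  1.74799506, -0.06318439,
        0.99830718, -0.82878392]), 'joint_velocities': array([-0.81709115, -0.22607026,  0.24406994,  0.40718924, -0.10317955,
       -0.17632916, -1.7349204 ]), 'joint_torque': array([  4.49615657, -36.01640582,   1.66252434, -16.12155318,
         0.17880209,   0.22547023,   1.16988704]), 'tcp_pos': array([ 23.01825481, 526.07605691, 255.83551846]), 'tcp_rot': array([ 3.14121446e+00, -8.11252885e-04,  2.24530458e+00]), 'ft_force': array([-0.90890854,  0.46837029, -0.11555002]), 'ft_torque': array([-0.00465806,  0.04585962,  0.00646146]), 'grasp_force': 0.0, 'grip_width': 85.5675872276811}
```

```bash
cat >> h.py <<'E'
from scipy.spatial.transform import Rotation as Ro
def go(x,y,z,yaw,s=None):
    """tool-axis units needed: turn about tool z, then shift in the frame after that turn"""
    s=s or ctrl.get_state(); R=Ro.from_euler("xyz",s["tcp_rot"]); G=Ro.from_euler("xyz",[np.pi,0,yaw])
    return "turn",(np.degrees((R.inv()*G).as_rotvec())/45).round(3),"shift",(G.inv().apply(np.array([x,y,z])-s["tcp_pos"])/40).round(3)
E
python3 -c "
from h import *
print(go(681.5,190.5,140,np.pi/2))"
```

```text
('turn', array([ 0.   , -0.001,  0.859]), 'shift', array([-8.389, 16.462,  2.896]))
```

>>> arm_command([
  [[1,0,0,0.7,0,0,0.215],[1,0,0,0.7,0,0,0.215],[1,0,0,0.7,0,0,0.215],[1,0,0,0.7,0,0,0.215],[1,-0.5,1,0,0,0,0],[1,-0.5,1,0,0,0,0],[1,-0.5,1,0,0,0,0],[1,-0.5,1,0,0,0,0],[1,-0.5,1,0,0,0,0],[1,-0.5,1,0,0,0,0],[1,-0.5,1,0,0,0,0],[1,-0.5,1,0,0,0,0],[1,-0.5,1,0,0,0,0],[1,-0.5,1,0,0,0,0],[1,-0.5,1,0,0,0,0],[1,-0.5,1,0,0,0,0],[1,-0.5,1,0,0,0,0],[1,-0.5,1,0,0,0,0],[1,-0.5,1,0,0,0,0],[1,-0.5,1,0,0,0,0]],
])

```text
t: 5.0
tcp_pos: [666.8, 209.9, 143.4]
tcp_rot: [3.141, -0.0, 1.576]
ft_force: [0.8, 0.8, 0.4]
grip_width: 85.1
grasp_force: 0.0
```

```bash
python3 -c "
from h import *
s=ctrl.get_state();print(s['joints'].round(2),s['joint_velocities'].round(2))
print(go(681.5,190.5,3,np.pi/2))"
```

```text
[-0.45  0.78  0.22  1.37 -0.19  1.01 -0.19] [ 0.45  0.39 -0.03 -0.86 -0.01  0.47  0.31]
('turn', array([ 0.   , -0.001,  0.007]), 'shift', array([-0.485,  0.368,  3.509]))
```

>>> arm_command([
  [[1,0,0,0.9,0,0,0],[1,0,0,0.9,0,0,0],[1,0,0,0,0,0,0]],
])

```text
t: 5.38
tcp_pos: [662.8, 209.9, 67.8]
tcp_rot: [-3.134, 0.002, 1.576]
ft_force: [-0.6, -0.8, 0.4]
grip_width: 85.5
grasp_force: 0.0
```

```bash
python3 -c "
from h import *
im=ctrl.capture('scene')
for r in reds('scene',im): print(*r)
print(go(681.5,190.5,3,np.pi/2))"
```

```text
[457.6   1.8] 60 [-885.3 -259.    30. ]
[170.8  70. ] 72 [ 324.8 -745.8   30. ]
[298.6 237. ] 57 [547.5  54.1  30. ]
[328.4 243.5] 183 [510.4 121.   30. ]
[269.9 286.5] 79 [697.7  96.7  30. ]
('turn', array([-0.003,  0.001,  0.007]), 'shift', array([-0.497,  0.419,  1.684]))
```

>>> arm_command([
  [[1,-0.5,0.42,0.2,0,0,0],[1,0,0,0.7,0,0,0],[1,0,0,0.75,0,0,0],[1,0,0,0,0,0,0],[-1,0,0,0,0,0,0],[-1,0,0,0,0,0,0],[-1,0,0,0,0,0,0],[-1,0,0,0,0,0,0],[-1,0,0,0,0,0,0],[-1,0,0,0,0,0,0]],
])

```text
t: 6.68
tcp_pos: [683.7, 190.8, 7.5]
tcp_rot: [3.138, -0.001, 1.576]
ft_force: [-1.9, -0.5, 6.9]
grip_width: 39.0
grasp_force: 40.3
```

>>> arm_command([
  [[-1,0,0,-0.6,0,0,0],[-1,0,0,-0.9,0,0,0],[-1,0,0,-0.9,0,0,0],[-1,0.4,-0.2,-0.9,0,0,0],[-1,0.95,-0.47,0,0,0,0],[-1,0.95,-0.47,0,0,0,0],[-1,0.95,-0.47,0,0,0,0],[-1,0.95,-0.47,0,0,0,0],[-1,0,0,0,0,0,0]],
])

```text
t: 7.8
tcp_pos: [594.5, 364.6, 137.0]
tcp_rot: [-3.139, -0.004, 1.585]
ft_force: [0.2, 0.6, -1.0]
grip_width: 39.0
grasp_force: 40.4
```

>>> arm_command([
  [[-1,-0.1,0.1,0.9,0,0,0],[-1,0,0,0.9,0,0,0],[-1,0,0,0,0,0,0],[1,0,0,0,0,0,0],[1,0,0,0,0,0,0],[1,0,0,0,0,0,0],[1,0,0,-0.9,0,0,0],[1,0,0,-0.9,0,0,0],[1,-0.94,0.35,0,0,0,0],[1,-0.94,0.35,0,0,0,0],[1,-0.94,0.35,0,0,0,0],[1,-0.94,0.35,0,0,0,0],[1,-0.94,0.35,0,0,0,0],[1,-0.94,0.35,0,0,0,0],[1,-0.94,0.35,0,0,0,0],[1,0,0,0,0,0,0]],
])

```text
t: 9.8
tcp_pos: [703.1, 84.5, 138.3]
tcp_rot: [3.139, 0.005, 1.568]
ft_force: [-0.2, -0.0, -0.5]
grip_width: 85.5
grasp_force: 0.0
```

```bash
python3 - <<'E'
from h import *
for n in("scene","top"):
    im=ctrl.capture(n); print(n)
    for r in reds(n,im): print(*r)
    if n=="scene": cv2.imwrite("pics/s1.png",im[:,:,::-1])
print(go(697.4,96.2,8,np.pi/2))
E
```

```text
scene
[381.1   1.4] 52 [-644.5 -501.6   30. ]
[442.2  51.2] 111 [-479.  -109.9   30. ]
[170.7  70.2] 78 [ 325.9 -745.3   30. ]
[411.   82.7] 156 [-219.4  -88.4   30. ]
[300.9 128.5] 69 [ 234.3 -209.1   30. ]
[298.6 236.9] 56 [547.3  54.1  30. ]
[313.6 254.4] 65 [560.6 114.3  30. ]
[335.  269.4] 69 [557.2 178.3  30. ]
[269.9 286.5] 77 [698.   96.6  30. ]
[386.6 332.3] 99 [602.  355.1  30. ]
top
[208.5 103.6] 98 [872.  145.9  30. ]
[192.  114.2] 61 [838.1 197.1  30. ]
[139.1 188.9] 57 [604.7 355.1  30. ]
[238.8 206.8] 51 [546.4  53.   30. ]
[192.6 232.4] 135 [470.4 192.2  30. ]
[469.4 252.5] 49 [ 398.3 -645.5   30. ]
[272.8 411.6] 95 [-48.7 -42.3  30. ]
[231.3 417.3] 24 [-61.8  77.   30. ]
[264.1 417.4] 22 [-64.1 -17.   30. ]
('turn', array([ 0.001, -0.001,  0.006]), 'shift', array([ 0.119, -0.109,  3.245]))
```

View pics/s1.png

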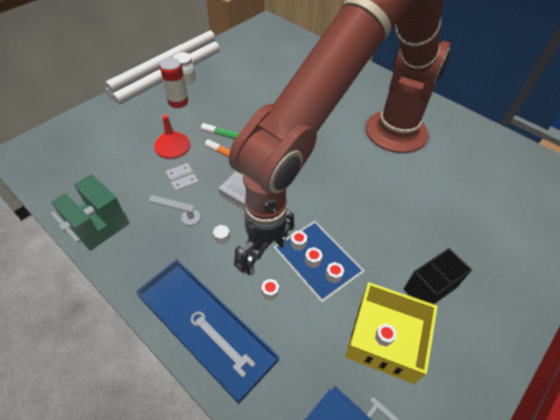

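The first cap is in the crate at (386,332), and the other caps are unmoved. I'm taking the second outer cap.

>>> arm_command([
  [[1,0.12,-0.11,0.8,0,0,0],[1,0,0,0.9,0,0,0],[1,0,0,0.9,0,0,0],[1,0,0,0.65,0,0,0],[1,0,0,0,0,0,0],[-1,0,0,0,0,0,0],[-1,0,0,0,0,0,0],[-1,0,0,0,0,0,0],[-1,0,0,0,0,0,0],[-1,0,0,0,0,0,0]],
])

```text
t: 11.15
tcp_pos: [698.5, 96.4, 9.3]
tcp_rot: [3.139, -0.001, 1.576]
ft_force: [-1.0, 1.0, 6.3]
grip_width: 39.1
grasp_force: 40.5
```

```bash
python3 - <<'E'
from h import *
print(go(610,365,140,np.pi/2))
E
```

```text
('turn', array([ 0.004, -0.001,  0.007]), 'shift', array([ 6.715, -2.213, -3.267]))
```

>>> arm_command([
  [[-1,0,0,-0.6,0,0,0],[-1,0,0,-0.9,0,0,0],[-1,0,0,-0.9,0,0,0],[-1,0.1,-0.04,-0.9,0,0,0],[-1,0.9,-0.34,0,0,0,0],[-1,0.9,-0.34,0,0,0,0],[-1,0.9,-0.34,0,0,0,0],[-1,0.9,-0.34,0,0,0,0],[-1,0.9,-0.34,0,0,0,0],[-1,0.9,-0.34,0,0,0,0],[-1,0.9,-0.34,0,0,0,0],[-1,0.9,-0.34,0,0,0,0],[-1,0,0,0,0,0,0],[-1,0,0,0,0,0,0]],
])

```text
t: 12.9
tcp_pos: [585.7, 386.3, 139.1]
tcp_rot: [3.141, 0.002, 1.576]
ft_force: [-0.4, -0.7, -0.0]
grip_width: 39.2
grasp_force: 40.4
```

```bash
python3 - <<'E'
from h import *
print(go(590,388,70,np.pi/2))
E
```

```text
('turn', array([0.   , 0.002, 0.006]), 'shift', array([0.041, 0.108, 1.728]))
```

>>> arm_command([
  [[-1,0.04,0.1,0.8,0,0,0],[-1,0,0,0.9,0,0,0],[-1,0,0,0,0,0,0],[0.3,0,0,0,0,0,0],[0.3,0,0,0,0,0,0],[0.3,0,0,0,0,0,0],[0.3,0,0,-0.9,0,0,0],[1,0,0,-0.9,0,0,0],[1,-0.88,-0.14,0,0,0,0],[1,-0.88,-0.14,0,0,0,0],[1,-0.88,-0.14,0,0,0,0],[1,-0.88,-0.14,0,0,0,0],[1,-0.88,-0.14,0,0,0,0],[1,-0.88,-0.14,0,0,0,0],[1,0,0,0.8,0,0,0],[1,0,0,0.8,0,0,0],[1,0,0,0,0,0,0]],
])

```text
t: 15.02
tcp_pos: [555.3, 177.4, 77.9]
tcp_rot: [-3.137, 0.001, 1.576]
ft_force: [-0.8, 0.1, 0.8]
grip_width: 85.2
grasp_force: 0.0
```

```bash
python3 - <<'E'
from h import *
for n in("scene","top"):
    im=ctrl.capture(n); print(n)
    for r in reds(n,im): print(*r)
    cv2.imwrite(f"pics/{n}2.png",im[:,:,::-1])
print(go(556.7,177.7,8,np.pi/2))
E
```

```text
scene
[170.8  70. ] 72 [ 324.8 -745.8   30. ]
[353.4 190.4] 178 [325.1  62.   30. ]
[298.6 237. ] 57 [547.5  54.1  30. ]
[313.9 254.5] 70 [560.3 115.1  30. ]
[335.3 269.4] 66 [556.6 178.8  30. ]
[386.6 332.3] 100 [602.1 355.1  30. ]
top
[167.7 174.4] 82 [648.6 269.3  30. ]
[154.2 184.9] 69 [616.4 309.8  30. ]
[183.8 182.2] 36 [624.  220.2  30. ]
[139.1 188.9] 57 [604.7 355.1  30. ]
[219.4 202.7] 53 [559.7 111.9  30. ]
[199.7 204.9] 24 [553.5 171.5  30. ]
[238.8 206.8] 51 [546.4  53.   30. ]
[469.4 252.4] 49 [ 398.4 -645.4   30. ]
[148.7 269.9] 61 [360.7 321.2  30. ]
[269.6 409. ] 91 [-41.6 -33.1  30. ]
('turn', array([ 0.002, -0.   ,  0.007]), 'shift', array([-0.008, -0.024,  1.809]))
```

```bash
python3 - <<'E'
import cv2,numpy as np
s=cv2.imread("pics/scene2.png")[270:400,330:460]; t=cv2.imread("pics/top2.png")[140:240,90:190]
cv2.imwrite("pics/c2.png",np.hstack([cv2.resize(s,(390,390),interpolation=2),cv2.resize(t,(390,390),interpolation=2)]))
E
```

```text
(no output)
```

View pics/c2.png

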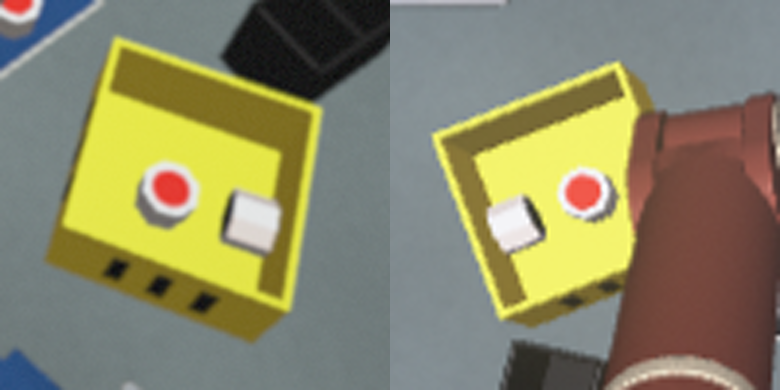

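The second cap is in the crate, lying on its side, which is fine. I'm grasping the panel cap at (557,178).

>>> arm_command([
  [[1,0,0.0,0.9,0,0,0],[1,0,0,0.88,0,0,0],[1,0,0,0,0,0,0],[-1,0,0,0,0,0,0],[-1,0,0,0,0,0,0],[-1,0,0,0,0,0,0],[-1,0,0,0,0,0,0],[-1,0,0,0,0,0,0],[-1,0,0,-0.6,0,0,0],[-1,0,0,-0.9,0,0,0],[-1,0,0,-0.9,0,0,0],[-1,0,0,-0.9,0,0,0],[-1,0.95,0.33,0,0,0,0],[-1,0.95,0.33,0,0,0,0],[-1,0.95,0.33,0,0,0,0],[-1,0.95,0.33,0,0,0,0],[-1,0,0,0,0,0,0],[-1,0,0,0,0,0,0]],
])

```text
t: 17.38
tcp_pos: [608.7, 328.9, 140.3]
tcp_rot: [-3.142, 0.001, 1.576]
ft_force: [-0.4, -1.2, -0.4]
grip_width: 38.7
grasp_force: 40.4
```

```bash
python3 - <<'E'
from h import *
print(go(610,330,70,np.pi/2))
E
```

```text
('turn', array([-0.   ,  0.002,  0.006]), 'shift', array([0.027, 0.031, 1.757]))
```

>>> arm_command([
  [[-1,0,0,0.8,0,0,0],[-1,0,0,0.95,0,0,0],[-1,0,0,0,0,0,0],[0.3,0,0,0,0,0,0],[0.3,0,0,0,0,0,0],[0.3,0,0,0,0,0,0],[0.3,0,0,-0.9,0,0,0],[1,0,0,-0.9,0,0,0],[1,-0.9,-0.2,0,0,0,0],[1,-0.9,-0.2,0,0,0,0],[1,-0.9,-0.2,0,0,0,0],[1,-0.9,-0.2,0,0,0,0],[1,-0.9,-0.2,0,0,0,0],[1,-0.9,-0.2,0,0,0,0],[1,0,0,0.8,0,0,0],[1,0,0,0.8,0,0,0],[1,0,0,0,0,0,0]],
])

```text
t: 19.5
tcp_pos: [560.4, 113.6, 76.8]
tcp_rot: [-3.137, 0.001, 1.576]
ft_force: [-0.3, -0.0, 0.7]
grip_width: 85.6
grasp_force: 0.0
```

```bash
python3 - <<'E'
from h import *
for n in("scene",):
    im=ctrl.capture(n); print(n)
    for r in reds(n,im): print(*r)
    cv2.imwrite(f"pics/{n}3.png",im[:,:,::-1])
print(go(560,113.5,8,np.pi/2))
E
```

```text
scene
[443.5  51.9] 79 [-478.5 -104.1   30. ]
[170.8  70.1] 74 [ 325.2 -745.6   30. ]
[412.5  83.1] 156 [-221.5  -83.5   30. ]
[321.2 172.5] 154 [335.5 -44.6  30. ]
[313.2 254.2] 70 [560.9 113.4  30. ]
[386.6 332.3] 99 [602.  355.1  30. ]
('turn', array([-0.001,  0.   ,  0.007]), 'shift', array([-0.007, -0.047,  1.755]))
```

>>> arm_command([
  [[1,0,0.0,0.9,0,0,0],[1,0,0,0.85,0,0,0],[1,0,0,0,0,0,0],[-1,0,0,0,0,0,0],[-1,0,0,0,0,0,0],[-1,0,0,0,0,0,0],[-1,0,0,0,0,0,0],[-1,0,0,0,0,0,0],[-1,0,0,-0.6,0,0,0],[-1,0,0,-0.9,0,0,0],[-1,0,0,-0.9,0,0,0],[-1,0,0,-0.9,0,0,0],[-1,0.9,0.22,0,0,0,0],[-1,0.9,0.22,0,0,0,0],[-1,0.9,0.22,0,0,0,0],[-1,0.9,0.22,0,0,0,0],[-1,0.9,0.22,0,0,0,0],[-1,0.9,0.22,0,0,0,0],[-1,0.9,0.22,0,0,0,0],[-1,0,0,0,0,0,0]],
])

```text
t: 22.05
tcp_pos: [620.8, 371.2, 139.9]
tcp_rot: [-3.141, -0.004, 1.582]
ft_force: [0.6, 0.3, 0.2]
grip_width: 38.6
grasp_force: 40.4
```

```bash
python3 - <<'E'
from h import *
print(go(622,366,75,np.pi/2))
E
```

```text
('turn', array([-0.001, -0.005,  0.015]), 'shift', array([-0.131,  0.031,  1.622]))
```

>>> arm_command([
  [[-1,-0.1,0,0.8,0,0,0],[-1,0,0,0.8,0,0,0],[-1,0,0,0,0,0,0],[0.2,0,0,0,0,0,0],[0.2,0,0,0,0,0,0],[0.2,0,0,0,0,0,0],[0.2,0,0,-0.9,0,0,0],[1,0,0,-0.8,0,0,0],[1,-0.97,-0.23,0,0,0,0],[1,-0.97,-0.23,0,0,0,0],[1,-0.97,-0.23,0,0,0,0],[1,-0.97,-0.23,0,0,0,0],[1,-0.97,-0.23,0,0,0,0],[1,-0.97,-0.23,0,0,0,0],[1,-0.97,-0.23,0,0,0,0],[1,-0.97,-0.23,0,0,0,0],[1,0,0,0.8,0,0,0],[1,0,0,0.8,0,0,0],[1,0,0,0,0,0,0]],
])

```text
t: 24.42
tcp_pos: [548.9, 51.2, 78.8]
tcp_rot: [-3.137, 0.0, 1.576]
ft_force: [0.2, -0.3, 1.8]
grip_width: 85.2
grasp_force: 0.0
```

```bash
python3 - <<'E'
from h import *
for n in("scene",):
    im=ctrl.capture(n); print(n)
    for r in reds(n,im): print(*r)
    cv2.imwrite(f"pics/{n}4.png",im[:,:,::-1])
print(go(547,53.5,8,np.pi/2))
E
```

```text
scene
[442.1  51.7] 108 [-475.6 -108.4   30. ]
[170.8  70.1] 74 [ 325.2 -745.6   30. ]
[410.9  82.7] 151 [-219.6  -88.7   30. ]
[299.7 151.9] 87 [ 315.3 -143.9   30. ]
[298.6 237. ] 57 [547.5  54.1  30. ]
[386.6 332.4] 101 [602.2 355.3  30. ]
('turn', array([-0.001,  0.   ,  0.007]), 'shift', array([ 0.055, -0.08 ,  1.805]))
```

View pics/scene4.png

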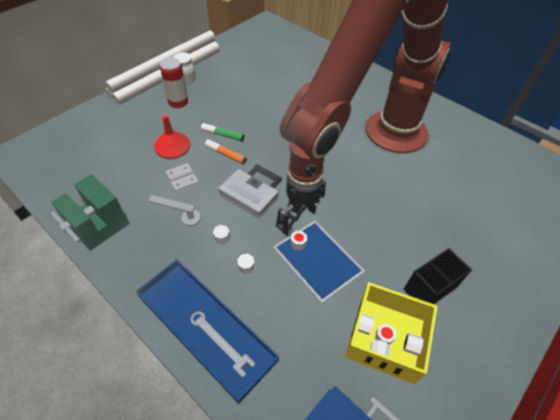

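Four caps are in the crate and the last one is at (298,237).

>>> arm_command([
  [[1,0.05,-0.08,0.9,0,0,0],[1,0,0,0.9,0,0,0],[1,0,0,0,0,0,0],[-1,0,0,0,0,0,0],[-1,0,0,0,0,0,0],[-1,0,0,0,0,0,0],[-1,0,0,0,0,0,0],[-1,0,0,0,0,0,0],[-1,0,0,-0.9,0,0,0],[-1,0,0,-0.9,0,0,0],[-1,0,0,-0.9,0,0,0],[-1,0.9,0.06,-0.6,0,0,0],[-1,0.97,0.06,0,0,0,0],[-1,0.97,0.06,0,0,0,0],[-1,0.97,0.06,0,0,0,0],[-1,0.97,0.06,0,0,0,0],[-1,0.97,0.06,0,0,0,0],[-1,0.97,0.06,0,0,0,0],[-1,0.97,0.06,0,0,0,0],[-1,0,0,0,0,0,0]],
])

```text
t: 26.98
tcp_pos: [562.7, 366.4, 140.1]
tcp_rot: [-3.141, -0.004, 1.583]
ft_force: [-0.2, 0.1, -0.8]
grip_width: 37.9
grasp_force: 40.5
```

```bash
python3 - <<'E'
from h import *
print(go(567,367,75,np.pi/2))
E
```

```text
('turn', array([-0.001, -0.005,  0.016]), 'shift', array([0.014, 0.108, 1.627]))
```

>>> arm_command([
  [[-1,0,0.1,0.8,0,0,0],[-1,0,0,0.8,0,0,0],[-1,0,0,0,0,0,0],[0.2,0,0,0,0,0,0],[0.2,0,0,0,0,0,0],[0.2,0,0,0,0,0,0],[0.2,0,0,-0.9,0,0,0],[1,0,0,-0.9,0,0,0],[1,0,-0.5,-0.9,0,0,0],[1,0,-0.8,-0.9,0,0,0],[1,0,-0.8,-0.9,0,0,0],[1,0,0,0,0,0,-0.228],[1,0,0,0,0,0,-0.228],[1,0,0,0,0,0,-0.228],[1,0,0,0,0,0,-0.228],[1,0,0,0,0,0.2,0],[1,0,0,0,0,0.2,0],[1,0,0,0,0,0.2,0],[1,0,0,0,0,0.2,0],[1,0,0,0,0,0,0]],
])

```text
t: 29.48
tcp_pos: [487.3, 356.4, 253.9]
tcp_rot: [-3.137, -0.625, 2.282]
ft_force: [0.1, -0.2, 0.1]
grip_width: 85.8
grasp_force: 0.0
```

```bash
python3 - <<'E'
from h import *
s=ctrl.get_state(); print(s["joints"].round(2),s["joint_velocities"].round(2),s["tcp_pos"].round(1),s["tcp_rot"].round(3),s["t"])
im=ctrl.capture("scene"); cv2.imwrite("pics/scene5.png",im[:,:,::-1])
E
```

```text
[-0.31  0.64 -0.13  1.48 -0.54  1.27  0.52] [-0.07 -0.04 -0.05 -0.01 -0.   -0.   -0.02] [487.3 356.4 253.9] [-3.137 -0.625  2.282] 29.475
```

View pics/scene5.png

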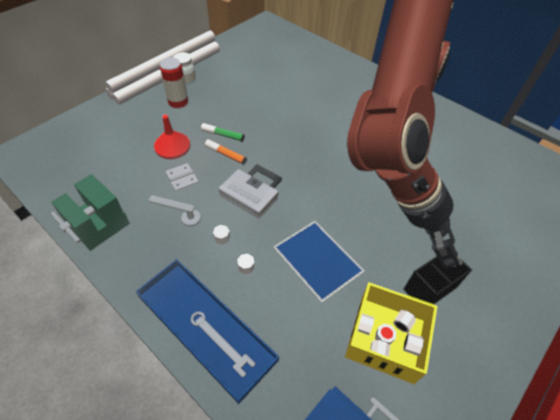

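All 5 caps are in the crate and none with red is left on the bench. I'm continuing the tilt test with the gripper empty.

>>> arm_command([
  [[1,0,0,0,0,0.2,0],[1,0,0,0,0,0.2,0],[1,0,0,0,0,0.2,0],[1,0,0,0,0,0.2,0],[1,0,0,0,0,0.2,0],[1,0,0,0,0,0.2,0],[1,0,0,0,0,0,0]],
])

```text
t: 30.4
tcp_pos: [483.3, 361.4, 253.5]
tcp_rot: [-1.669, -1.565, 0.823]
ft_force: [-0.1, 0.1, 0.4]
grip_width: 85.5
grasp_force: 0.0
```

```bash
python3 - <<'E'
from h import *
s=ctrl.get_state(); print(s["joints"].round(2),s["joint_velocities"].round(2),s["tcp_pos"].round(1),Ro.from_euler("xyz",s["tcp_rot"]).as_matrix().round(3),s["t"])
E
```

```text
[-0.01  1.05 -0.41  1.45 -0.97  1.64  0.81] [-0.01 -0.08 -0.02 -0.04 -0.02  0.01 -0.  ] [483.3 361.4 253.5] [[ 0.004  0.749 -0.663]
 [ 0.004  0.663  0.749]
 [ 1.    -0.005 -0.001]] 30.4
```

>>> arm_command([
  [[0,0,-0.5,0.5,0,0,0],[0,0,-0.5,0.5,0,0,0],[0,-0.8,0,0,0,0,0],[0,-0.8,0,0,0,0,0],[0,-0.9,0,0,0,0,0],[0,0,0,0,0,0,0]],
])

```text
t: 31.15
tcp_pos: [427.4, 365.2, 156.0]
tcp_rot: [-2.982, -1.568, 2.136]
ft_force: [-0.1, 0.6, 0.4]
grip_width: 42.7
grasp_force: 0.0
```

```bash
python3 - <<'E'
from h import *
s=ctrl.get_state(); print(s["joints"].round(2),s["joint_velocities"].round(2),s["tcp_pos"].round(1),Ro.from_euler("xyz",s["tcp_rot"]).as_matrix().round(3),s["t"])
E
```

```text
[-0.02  1.15 -0.4   1.6  -0.94  1.5   1.03] [ 0.01 -0.05 -0.04 -0.01 -0.04  0.04 -0.01] [427.4 365.2 156. ] [[-0.002  0.749 -0.663]
 [ 0.003  0.663  0.749]
 [ 1.    -0.    -0.003]] 31.15
```

>>> arm_command([
  [[1,0.8,0,-0.6,0,0,0],[1,0.8,0,-0.8,0,0,0],[1,0.8,0,-0.8,0,0,0],[1,0,0,-0.8,0,0,0],[1,0,0,0,0,-0.2,0],[1,0,0,0,0,-0.2,0],[1,0,0,0,0,-0.2,0],[1,0,0,0,0,-0.2,0],[1,0,0,0,0,-0.2,0],[1,0,0,0,0,-0.2,0],[1,0,0,0,0,-0.2,0],[1,0,0,0,0,-0.2,0],[1,0,0,0,0,-0.2,0],[1,0,0,0,0,-0.2,0],[1,0,0,0,0,0,0.22],[1,0,0,0,0,0,0.22],[1,0,0,0,0,0,0.22],[1,0,0,0,0,0,0]],
])

```text
t: 33.4
tcp_pos: [506.3, 276.1, 255.2]
tcp_rot: [3.138, -0.003, 1.778]
ft_force: [-0.1, 0.6, 0.2]
grip_width: 85.6
grasp_force: 0.0
```

```bash
python3 - <<'E'
from h import *
for n in("scene","top"):
    im=ctrl.capture(n)
m=net("marker1",(457,-320),60); print(list(m),fit("marker",m,(457,-320,-79)))
m=net("marker2",(405,-389),60); print(list(m),fit("marker",m,(405,-389,-67)))
s=ctrl.get_state(); print(s["joints"].round(2),s["tcp_pos"].round(1),s["tcp_rot"].round(3))
print(go(449,-279,150,np.radians(101.2)))
E
```

```text
['top', 'scene'] (array([ 457.1, -319.6,  -78.7]), np.float64(0.826))
['top', 'scene'] (array([ 405.6, -391.5,  -68.3]), np.float64(0.763))
[-0.67  0.48  0.22  1.62 -0.12  1.05 -0.22] [507.4 274.2 252.6] [ 3.141e+00 -1.000e-03  1.775e+00]
('turn', array([ 0.001, -0.001,  0.011]), 'shift', array([-13.284,  -4.118,   2.564]))
```

>>> arm_command([
  [[1,-0.95,-0.29,0,0,0,0.011],[1,-0.95,-0.29,0,0,0,0],[1,-0.95,-0.29,0,0,0,0],[1,-0.95,-0.29,0,0,0,0],[1,-0.95,-0.29,0,0,0,0],[1,-0.95,-0.29,0,0,0,0],[1,-0.95,-0.29,0,0,0,0],[1,-0.95,-0.29,0,0,0,0],[1,-0.95,-0.29,0,0,0,0],[1,-0.95,-0.29,0,0,0,0],[1,-0.95,-0.29,0.5,0,0,0],[1,-0.95,-0.29,0.5,0,0,0],[1,-0.95,-0.29,0.8,0,0,0],[1,-0.95,-0.29,0.8,0,0,0],[1,0,0,0.8,0,0,0],[1,0,0,0,0,0,0]],
])

```text
t: 35.7
tcp_pos: [449.7, -278.6, 114.1]
tcp_rot: [-3.137, -0.004, 1.765]
ft_force: [0.4, -0.3, 0.1]
grip_width: 85.7
grasp_force: 0.0
```

```bash
python3 - <<'E'
from h import *
im=ctrl.capture("scene"); cv2.imwrite("pics/scene6.png",im[200-120:320-120,140:300,::-1])
s=ctrl.get_state(); print(s["joints"].round(2))
print(go(449,-279,6,np.radians(101.2)))
E
```

```text
[ 0.34  0.59  0.27  1.91 -0.24  0.67  0.95]
('turn', array([-0.002, -0.002, -0.001]), 'shift', array([ 0.007, -0.051,  2.741]))
```

>>> arm_command([
  [[1,0,-0.05,0.9,0,0,0],[1,0,0,0.9,0,0,0],[1,0,0,0.9,0,0,0],[1,0,0,0.08,0,0,0],[1,0,0,0,0,0,0]],
])

```text
t: 36.38
tcp_pos: [450.8, -280.1, 6.5]
tcp_rot: [3.139, 0.002, 1.766]
ft_force: [0.1, -0.8, -0.1]
grip_width: 85.1
grasp_force: 0.0
```

>>> arm_command([
  [[-1,0,0,0,0,0,0],[-1,0,0,0,0,0,0],[-1,0,0,0,0,0,0],[-1,0,0,0,0,0,0],[-1,0,0,0,0,0,0],[-1,0,0,0,0,0,0],[-1,0,0,0,0,0,0]],
], newtons=60)

```text
t: 37.25
tcp_pos: [449.7, -279.8, 5.6]
tcp_rot: [3.141, 0.0, 1.765]
ft_force: [-0.2, 0.8, 5.6]
grip_width: 20.6
grasp_force: 59.5
```

>>> arm_command([
  [[-1,0,0,-0.5,0,0,0],[-1,0,0,-0.9,0,0,0],[-1,0,0,-0.9,0,0,0],[-1,0,0,-0.9,0,0,0],[-1,0,0,-1,0,0,0],[-1,0,0,-1,0,0,0],[-1,0.8,0.25,-1,0,0,0],[-1,0.9,0.28,0,0,0,0],[-1,0.9,0.28,0,0,0,0],[-1,0.9,0.28,0,0,0,0],[-1,0.9,0.28,0,0,0,0],[-1,0.9,0.28,0,0,0,0],[-1,0.9,0.28,0,0,0,0],[-1,0.9,0.28,0,0,0,0],[-1,0.9,0.28,0,0,0,0],[-1,0.9,0.28,0,0,0,0],[-1,0.9,0.28,0,0,0,0],[-1,0.9,0.28,0,0,0,0],[-1,0.9,0.28,0,0,0,0],[-1,0.9,0.28,0,0,0,0]],
])

```text
t: 39.75
tcp_pos: [505.1, 241.9, 252.5]
tcp_rot: [-3.141, 0.0, 1.765]
ft_force: [-0.2, -0.2, -0.3]
grip_width: 20.4
grasp_force: 58.9
```

>>> arm_command([
  [[-1,0.6,0.2,0,0,0,-0.22],[-1,0,0,0,0,0,-0.22],[-1,0,0,0,0,0,-0.22],[-1,0,0,0,0,0.2,0],[-1,0,0,0,0,0.2,0],[-1,0,0,0,0,0.2,0],[-1,0,0,0,0,0.2,0],[-1,0,0,0,0,0.2,0],[-1,0,0,0,0,0.2,0],[-1,0,0,0,0,0.2,0],[-1,0,0,0,0,0.2,0],[-1,0,0,0,0,0.2,0],[-1,0,0,0,0,0.2,0],[-1,0,0,0,0,0,0]],
])

```text
t: 41.5
tcp_pos: [508.3, 264.7, 248.6]
tcp_rot: [-1.323, -1.563, 0.463]
ft_force: [-0.3, 0.2, -0.1]
grip_width: 20.3
grasp_force: 58.9
```

```bash
python3 - <<'E'
from h import *
s=ctrl.get_state(); R=Ro.from_euler("xyz",s["tcp_rot"]).as_matrix(); print(s["joints"].round(2),s["tcp_pos"].round(1),R.round(3))
g=s["tcp_pos"]-19*R[:,2]
for n in("scene","top"):
    im=ctrl.capture(n); c=proj(n,g)[0].round().astype(int); print(n,c)
    cv2.imwrite(f"pics/{n}7.png",cv2.resize(im[max(0,c[1]-70):c[1]+70,max(0,c[0]-70):c[0]+70,::-1],(390,390)))
    h=cv2.cvtColor(im,cv2.COLOR_RGB2HSV); m=(abs(h[...,0].astype(int)-10)<5)&(h[...,1]>170)&(h[...,2]>150)
    ys,xs=np.nonzero(m); k=(abs(xs-c[0])<70)&(abs(ys-c[1])<90); print(k.sum(), xs[k].mean(),ys[k].mean(),ys[k].min(),ys[k].max())
    print([proj(n,g+[0,0,z]).round(1) for z in(28,-98,-112)])
cv2.imwrite("pics/c7.png",np.hstack([cv2.imread("pics/scene7.png"),cv2.imread("pics/top7.png")]))
E
```

```text
[ 0.1   1.06 -0.35  1.41 -0.9   1.77  0.84] [508.3 264.7 248.6] [[ 0.007  0.757 -0.653]
 [ 0.004  0.653  0.757]
 [ 1.    -0.008  0.002]]
scene [392 225]<stdin>:8: RuntimeWarning: Mean of empty slice.
  ret = ret.dtype.type(ret / rcount)
Traceback (most recent call last):
ValueError: zero-size array to reduction operation minimum which has no identity
```

View pics/scene7.png

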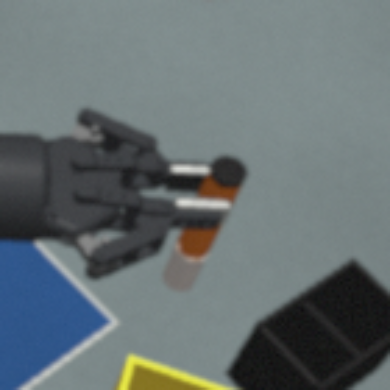

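```bash
python3 - <<'E'
from h import *
s=ctrl.get_state(); R=Ro.from_euler("xyz",s["tcp_rot"]).as_matrix()
for back in(19,12,8,4):
    g=s["tcp_pos"]-back*R[:,2]
    print(back,g.round(1),*[proj("scene",g+[0,0,z]).round(1) for z in(28,-112)],*[proj("top",g+[0,0,z]).round(1) for z in(28,-112)])
im=ctrl.capture("top"); c=proj("top",g)[0].astype(int); print(c-50)
cv2.imwrite("pics/top7.png",cv2.resize(im[c[1]-50:c[1]+50,c[0]-50:c[0]+50,::-1],(400,400)))
E
```

```text
19 [521.1 251.2 251.2] [[396.7 215.7]] [[379.4 254.6]] [[152.5 205.8]] [[165.1 212. ]]
12 [516.5 256.5 251.2] [[400.5 215.9]] [[382.7 254.7]] [[150.3 207.7]] [[163.1 213.6]]
8 [513.9 259.5 251.2] [[402.6 215.9]] [[384.5 254.8]] [[149.1 208.7]] [[162.  214.6]]
4 [511.3 262.5 251.2] [[404.8 216. ]] [[386.4 254.9]] [[147.8 209.8]] [[160.9 215.5]]
[100 161]
```

View pics/top7.png

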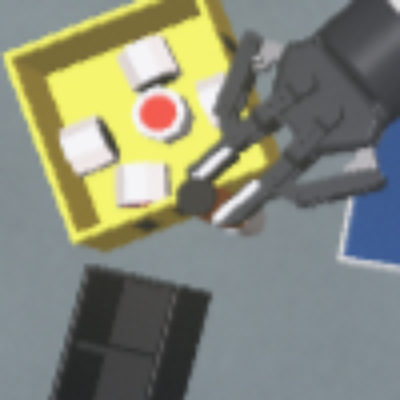

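The marker is held upright at the fingertips, about 5 mm behind the TCP. I'm moving it over the far compartment.

>>> arm_command([
  [[-1,0,-0.06,0.8,0,0,0],[-1,0,-0.06,0.8,0,0,0],[-1,0,-0.06,0.8,0,0,0],[-1,0,-0.06,0.8,0,0,0],[-1,0,-0.06,0.8,0,0,0],[-1,0,0,0,0,0,0],[-1,0,0,0,0,0,0]],
])

```text
t: 42.48
tcp_pos: [395.8, 379.2, 253.7]
tcp_rot: [2.452, -1.566, 2.972]
ft_force: [-1.1, -1.0, -0.5]
grip_width: 20.2
grasp_force: 58.9
```

```bash
python3 - <<'E'
from h import *
s=ctrl.get_state(); R=Ro.from_euler("xyz",s["tcp_rot"]).as_matrix()
print(s["joints"].round(2),s["tcp_pos"].round(1),s["grip_width"],((np.array([393.4,378.1,140])-s["tcp_pos"])@R/40).round(3), R.round(3))
E
```

```text
[-0.03  0.97 -0.42  1.72 -1.03  1.5   0.98] [395.8 379.2 253.7] 20.198923230684965 [-2.843 -0.072  0.028] [[-0.005  0.757 -0.654]
 [ 0.001  0.654  0.757]
 [ 1.     0.003 -0.004]]
```

Lower, release, and then back straight out.

>>> arm_command([
  [[-1,-0.7,-0.07,0,0,0,0],[-1,-0.7,0,0,0,0,0],[-1,-0.7,0,0,0,0,0],[-1,-0.7,0,0,0,0,0],[-1,0,0,0,0,0,0],[-1,0,0,0,0,0,0]],
])

```text
t: 43.22
tcp_pos: [393.8, 377.3, 141.9]
tcp_rot: [1.803, -1.569, -2.662]
ft_force: [-0.7, -0.6, -0.0]
grip_width: 20.6
grasp_force: 58.9
```

>>> arm_command([
  [[0.4,0,0,0,0,0,0],[0.4,0,0,0,0,0,0],[0.4,0,0,0,0,0,0],[0.4,0,0,0,0,0,0],[0.4,0,0,-0.5,0,0,0],[0.4,0,0,-0.8,0,0,0],[0.4,0,0,-0.8,0,0,0],[0.4,0.8,0,-0.8,0,0,0],[0.4,0.8,0,-0.8,0,0,0],[0.4,0.8,0,0,0,0,0],[1,0,0,0,0,0,0]],
])

```text
t: 44.6
tcp_pos: [491.1, 264.3, 238.9]
tcp_rot: [2.216, -1.565, -3.076]
ft_force: [0.2, -0.1, 0.2]
grip_width: 75.8
grasp_force: 0.0
```

```bash
python3 - <<'E'
from h import *
s=ctrl.get_state(); print(s["joints"].round(2),s["tcp_pos"].round(1))
a=ctrl.capture("scene")[200:320,380:500]; b=ctrl.capture("top")[200:300,80:180]
cv2.imwrite("pics/c8.png",np.hstack([cv2.resize(a,(390,390)),cv2.resize(b,(390,390))])[:,:,::-1])
m=net("marker2",(405,-389),60); print(list(m),fit("marker",m,(405,-389,-67)))
E
```

```text
[ 0.1   1.05 -0.34  1.47 -0.89  1.74  0.9 ] [491.1 264.3 238.9]
['top', 'scene'] (array([ 404.5, -389.8,  -69. ]), np.float64(0.764))
```

View pics/c8.png

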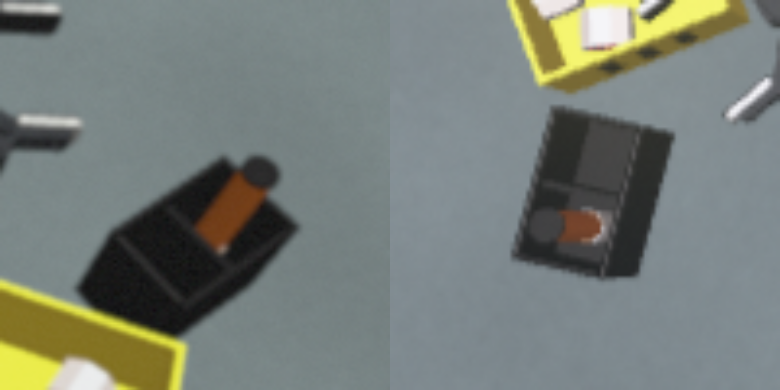

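The orange marker stands in the caddy. Next is the green one.

>>> arm_command([
  [[1,0,0,0,0,-0.2,0],[1,0,0,0,0,-0.2,0],[1,0,0,0,0,-0.2,0],[1,0,0,0,0,-0.2,0],[1,0,0,0,0,-0.2,0],[1,0,0,0,0,-0.2,0],[1,0,0,0,0,-0.2,0],[1,0,0,0,0,-0.2,0],[1,0,0,0,0,-0.2,0],[1,0,0,0,0,-0.2,0],[1,0,0,0,0,0,0.205],[1,0,0,0,0,0,0.205],[1,0,0,0,0,0,0]],
])

```text
t: 46.42
tcp_pos: [488.7, 265.6, 235.7]
tcp_rot: [-3.139, 0.001, 1.964]
ft_force: [-0.3, -0.2, -0.2]
grip_width: 85.6
grasp_force: 0.0
```

>>> arm_command([
  [[1,-0.95,-0.34,0,0,0,0],[1,-0.95,-0.34,0,0,0,0],[1,-0.95,-0.34,0,0,0,0],[1,-0.95,-0.34,0,0,0,0],[1,-0.95,-0.34,0,0,0,0],[1,-0.95,-0.34,0,0,0,0],[1,-0.95,-0.34,0,0,0,0],[1,-0.95,-0.34,0,0,0,0],[1,-0.95,-0.34,0,0,0,0],[1,-0.66,-0.74,0,0,0,0],[1,-0.66,-0.74,0,0,0,0],[1,-0.66,-0.74,0,0,0,0],[1,-0.66,-0.74,0,0,0,0],[1,-0.66,-0.74,0.5,0,0,0],[1,-0.66,-0.74,0.8,0,0,0],[1,-0.66,-0.74,0.8,0,0,0],[1,0,0,0.8,0,0,0],[1,0,0,0,0,0,0],[1,0,0,0,0,0,0]],
])

```text
t: 48.8
tcp_pos: [386.3, -347.1, 121.6]
tcp_rot: [3.141, 0.001, 1.964]
ft_force: [0.3, -0.0, -0.1]
grip_width: 85.3
grasp_force: 0.0
```

```bash
python3 - <<'E'
from h import *
ctrl.capture("top"); ctrl.capture("scene"); m=net("marker2",(405,-389),60); print({n:fit("marker",{n:m[n]},(405,-389,-67)) for n in m})
s=ctrl.get_state(); print(s["joints"].round(2),s["tcp_pos"].round(1),s["tcp_rot"])
print(go(388.7,-351,6,np.radians(112.5)))
E
```

```text
{'top': (array([ 404.5, -385.6,  -66.4]), np.float64(0.316)), 'scene': (array([ 405.6, -389.2,  -71.6]), np.float64(0.673))}
[ 0.52  0.57  0.26  1.93 -0.23  0.67  1.31] [ 386.5 -347.2  122.1] [3.14031230e+00 2.08403080e-03 1.96335398e+00]
('turn', array([ 0.002,  0.003, -0.   ]), 'shift', array([-0.108,  0.015,  2.903]))
```

>>> arm_command([
  [[1,-0.1,0.01,0.9,0,0,0],[1,0,0,0.9,0,0,0],[1,0,0,0.9,0,0,0],[1,0,0,0.2,0,0,0],[1,0,0,0,0,0,0],[-1,0,0,0,0,0,0],[-1,0,0,0,0,0,0],[-1,0,0,0,0,0,0],[-1,0,0,0,0,0,0],[-1,0,0,0,0,0,0],[-1,0,0,0,0,0,0],[-1,0,0,0,0,0,0]],
])

```text
t: 50.5
tcp_pos: [387.8, -350.9, 5.7]
tcp_rot: [3.141, 0.001, 1.962]
ft_force: [0.2, 0.7, 5.9]
grip_width: 20.5
grasp_force: 59.3
```

>>> arm_command([
  [[-1,0,0,-0.5,0,0,0],[-1,0,0,-0.9,0,0,0],[-1,0,0,-0.9,0,0,0],[-1,0,0,-1,0,0,0],[-1,0,0,-1,0,0,0],[-1,0.66,0.74,-0.9,0,0,0],[-1,0.66,0.74,-0.9,0,0,0],[-1,0.66,0.74,0,0,0,0],[-1,0.66,0.74,0,0,0,0],[-1,0.66,0.74,0,0,0,0],[-1,0.66,0.74,0,0,0,0],[-1,0.66,0.74,0,0,0,0],[-1,0.95,0.34,0,0,0,0],[-1,0.95,0.34,0,0,0,0],[-1,0.95,0.34,0,0,0,0],[-1,0.95,0.34,0,0,0,0],[-1,0.95,0.34,0,0,0,0],[-1,0.95,0.34,0,0,0,0],[-1,0.95,0.34,0,0,0,0],[-1,0.95,0.34,0,0,0,0]],
])

```text
t: 53.0
tcp_pos: [492.8, 222.7, 248.7]
tcp_rot: [-3.141, 0.0, 1.962]
ft_force: [0.4, 0.3, 0.4]
grip_width: 20.4
grasp_force: 58.8
```

>>> arm_command([
  [[-1,0.9,0.34,0,0,0,-0.205],[-1,0,0,0,0,0,-0.205],[-1,0,0,0,0,0.2,0],[-1,0,0,0,0,0.2,0],[-1,0,0,0,0,0.2,0],[-1,0,0,0,0,0.2,0],[-1,0,0,0,0,0.2,0],[-1,0,0,0,0,0.2,0],[-1,0,0,0,0,0.2,0],[-1,0,0,0,0,0.2,0],[-1,0,0,0,0,0.2,0],[-1,0,0,0,0,0.2,0],[-1,0,0,0,0,0,0],[-1,0,0,0,0,0,0]],
])

```text
t: 54.75
tcp_pos: [492.4, 260.4, 249.6]
tcp_rot: [2.576, -1.568, 2.849]
ft_force: [-0.1, 0.1, 0.1]
grip_width: 20.0
grasp_force: 58.9
```

```bash
python3 - <<'E'
from h import *
s=ctrl.get_state(); R=Ro.from_euler("xyz",s["tcp_rot"]).as_matrix(); g=s["tcp_pos"]-5.3*R[:,2]
B=np.array([450.3,360.8,0]); T=B+5.3*R[:,2]; T[2]=s["tcp_pos"][2]
print(s["joints"].round(2),s["tcp_pos"].round(1),R.round(3),((T-s["tcp_pos"])@R/40).round(3))
im=ctrl.capture("scene"); h=cv2.cvtColor(im,cv2.COLOR_RGB2HSV); c=proj("scene",g)[0]
m=(abs(h[...,0].astype(int)-62)<18)&(h[...,1]>100)&(h[...,2]>50); ys,xs=np.nonzero(m); k=(abs(xs-c[0])<60)&(abs(ys-c[1])<60)
print(np.c_[xs,ys][k].mean(0),ys[k].min(),ys[k].max(),k.sum(),*[proj("scene",g+[0,0,z]).round(1) for z in(28,0,-112)])
cv2.imwrite("pics/c9.png",cv2.resize(im[int(c[1])-60:int(c[1])+80,int(c[0])-60:int(c[0])+80,::-1],(420,420)))
E
```

```text
[ 0.09  1.03 -0.3   1.47 -0.91  1.77  0.9 ] [492.4 260.4 249.6] [[-0.003  0.756 -0.654]
 [ 0.001  0.654  0.756]
 [ 1.     0.002 -0.002]] [0.005 0.846 2.72 ]
[397.40625 228.24375] 212 240 160 [[406.1 210. ]] [[402.  218.7]] [[387.8 249.2]]
```

View pics/c9.png

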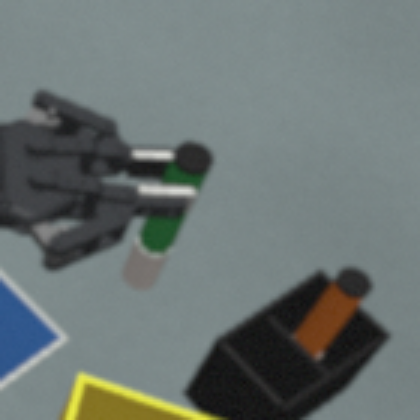

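The green marker is upright in the grip and the orange one leans away from the approach side.

>>> arm_command([
  [[-1,0,0.21,0.68,0,0,0],[-1,0,0.21,0.68,0,0,0],[-1,0,0.21,0.68,0,0,0],[-1,0,0.22,0.68,0,0,0],[-1,0,0,0,0,0,0],[-1,0,0,0,0,0,0]],
])

```text
t: 55.55
tcp_pos: [447.3, 364.2, 249.6]
tcp_rot: [2.612, -1.567, 2.813]
ft_force: [-0.5, 0.1, -1.1]
grip_width: 20.2
grasp_force: 58.9
```

```bash
python3 - <<'E'
from h import *
s=ctrl.get_state(); R=Ro.from_euler("xyz",s["tcp_rot"]).as_matrix()
T=np.array([450.3,360.8,0])+5.3*R[:,2]; T[2]=141
print(s["grip_width"],s["tcp_pos"].round(1),((T-s["tcp_pos"])@R/40).round(3))
E
```

```text
20.177521217327214 [447.3 364.2 249.6] [-2.715 -0.005  0.027]
```

>>> arm_command([
  [[-1,-0.9,0,0,0,0,0],[-1,-0.9,0,0,0,0,0],[-1,-0.9,0,0,0,0,0],[-1,0,0,0,0,0,0],[-1,0,0,0,0,0,0],[0.4,0,0,0,0,0,0],[0.4,0,0,0,0,0,0],[0.4,0,0,0,0,0,0],[0.4,0,0,0,0,0,0],[0.4,0,0,-0.5,0,0,0],[0.4,0,0,-0.8,0,0,0],[0.4,0,0,-0.8,0,0,0],[0.4,0.8,0,-0.8,0,0,0],[0.4,0.8,0,0,0,0,0],[0.4,0.8,0,0,0,0,0],[0,0,0,0,0,0,0]],
])

```text
t: 57.55
tcp_pos: [524.1, 275.9, 239.2]
tcp_rot: [2.158, -1.565, -3.017]
ft_force: [-0.3, 0.5, -0.5]
grip_width: 43.6
grasp_force: 0.0
```

>>> arm_command([
  [[0,0,0,0,0,-0.2,0],[0,0,0,0,0,-0.2,0],[0,0,0,0,0,-0.2,0],[0,0,0,0,0,-0.2,0],[0,0,0,0,0,-0.2,0],[0,0,0,0,0,-0.2,0],[0,0,0,0,0,-0.2,0],[0,0,0,0,0,-0.2,0],[0,0,0,0,0,-0.2,0],[0,0,0,0,0,-0.2,0],[0,0,0,0,0,0,0.185],[0,0,0,0,0,0,0.185],[0,0,0,0,0,0,0.185],[0,0,0,0,0,0,0.185],[0,0,0,0,0,0,0]],
])

```text
t: 59.42
tcp_pos: [522.7, 276.2, 235.9]
tcp_rot: [-3.14, 0.002, 1.704]
ft_force: [0.3, 0.0, 0.2]
grip_width: 42.4
grasp_force: 0.0
```

```bash
python3 - <<'E'
from h import *
a=ctrl.capture("scene"); ctrl.capture("top")
cv2.imwrite("pics/c10.png",a[:,:,::-1])
m=net("case",(505,-150),90,20); print({n:fit("case",{n:m[n]},(528,-148,8)) for n in m})
m=net("panel",(547,119),60,0); print({n:fit("panel",{n:m[n]},(547,119,-10)) for n in m})
s=ctrl.get_state(); print(s["joints"].round(2),s["tcp_pos"].round(1),s["tcp_rot"].round(3),s["t"])
print(go(438.2,-160.4,140,np.radians(98)))
E
```

```text
{'top': (array([ 528.2, -147.6,    7.7]), np.float64(0.941)), 'scene': (array([ 527.8, -148.8,    7.8]), np.float64(0.929))}
{'top': (array([546.4, 119.3,  -9.9]), np.float64(0.96)), 'scene': (array([547.5, 117.9, -10.2]), np.float64(0.97))}
[-0.74  0.54  0.35  1.6  -0.21  1.04 -0.2 ] [522.7 276.7 236.8] [-3.141  0.     1.703] 59.725
('turn', array([-0.   ,  0.   , -0.009]), 'shift', array([-10.526,  -3.613,   2.42 ]))
```

View pics/c10.png

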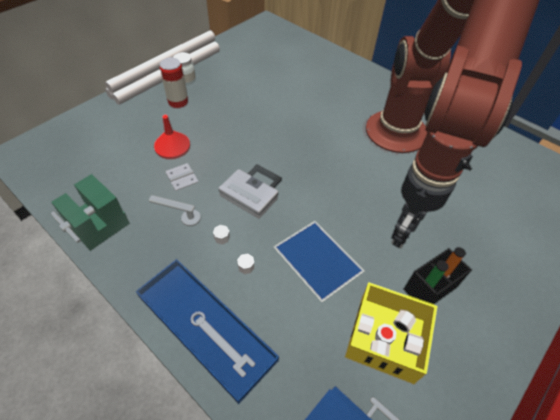

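Both markers stand in the caddy at (438,272) and (455,262). The case at (250,190) and the panel at (318,260) are confirmed, so I'm moving to the handle.

>>> arm_command([
  [[0,-0.957,-0.328,0,0,0,0],[0,-0.957,-0.328,0,0,0,0],[0,-0.957,-0.328,0,0,0,0],[0,-0.957,-0.328,0,0,0,0],[0,-0.957,-0.328,0,0,0,0],[0,-0.957,-0.328,0,0,0,0],[0,-0.957,-0.328,0,0,0,0],[0,-0.957,-0.328,0,0,0,0],[0,-0.957,-0.328,0.5,0,0,0],[0,-0.957,-0.328,0.9,0,0,0],[0,-0.957,-0.328,0.9,0,0,0],[0,0,0,0.9,0,0,0],[0,0,0,0,0,0,0],[0,0,0,0,0,0,0]],
])

```text
t: 61.48
tcp_pos: [435.9, -159.4, 109.9]
tcp_rot: [3.14, 0.001, 1.704]
ft_force: [-0.8, 0.2, 0.5]
grip_width: 42.3
grasp_force: 0.0
```

```bash
python3 - <<'E'
from h import *
s=ctrl.get_state(); print(s["joints"].round(2),s["tcp_pos"].round(1),s["tcp_rot"].round(3),s["grip_width"])
print(go(437.8,-160.5,6,np.radians(97.75)))
E
```

```text
[ 0.07  0.53  0.33  2.09 -0.32  0.56  0.77] [ 435.9 -159.4  109.9] [3.140e+00 1.000e-03 1.704e+00] 42.34597124840623
('turn', array([ 0.002,  0.001, -0.003]), 'shift', array([-0.034,  0.044,  2.598]))
```

>>> arm_command([
  [[0,-0.03,0.04,0.8,0,0,0],[0,0,0,0.7,0,0,0],[0,0,0,0.6,0,0,0],[0,0,0,0.42,0,0,0],[0,0,0,0,0,0,0]],
])

```text
t: 62.1
tcp_pos: [437.6, -160.1, 8.7]
tcp_rot: [3.14, 0.0, 1.704]
ft_force: [0.3, -0.3, -0.0]
grip_width: 42.4
grasp_force: 0.0
```

>>> arm_command([
  [[-1,0,0,0,0,0,0],[-1,0,0,0,0,0,0],[-1,0,0,0,0,0,0],[-1,0,0,0,0,0,0],[-1,0,0,0,0,0,0]],
], newtons=100)

```text
t: 62.72
tcp_pos: [437.9, -160.6, 9.6]
tcp_rot: [3.138, 0.001, 1.703]
ft_force: [0.3, 1.7, 5.8]
grip_width: 11.6
grasp_force: 98.2
```

```bash
python3 - <<'E'
from h import *
s=ctrl.get_state(); ctrl.capture("scene"); m=net("case",(505,-150),90,20,("scene",)); print({n:fit("case",{n:m[n]},(528,-148,8)) for n in m})
p,y=s["tcp_pos"],s["tcp_rot"][2]
# target: keep tool-case transform; case target yaw -10
c0=np.array([528.,-148.2]); a0=np.radians(7.75); a1=np.radians(-10.); c1=np.array([547.,118.6])
r=lambda a:np.array([[np.cos(a),-np.sin(a)],[np.sin(a),np.cos(a)]])
t=c1+r(a1)@r(a0).T@(p[:2]-c0); print(p,np.degrees(y),"target",t,np.degrees(y+a1-a0))
for k in range(1,12):
    f=k/11; print(k,end=" ")
print(go(t[0],t[1],p[2],y+a1-a0))
E
```

```text
{'scene': (array([ 529.8, -148.5,    7.7]), np.float64(0.865))}
[ 437.92822839 -160.63922503    9.59383881] 97.594813438631 target [457.42374743 134.21260184] 79.844813438631
1 2 3 4 5 6 7 8 9 10 11 ('turn', array([0.004, 0.001, 0.395]), 'shift', array([ 7.342, -0.82 , -0.   ]))
```

>>> arm_command([
  [[-1,0.2,0.035,0,0,0,0.01],[-1,0.36,0.065,0,0,0,0.02],[-1,0.365,0.06,0,0,0,0.02],[-1,0.365,0.055,0,0,0,0.02],[-1,0.365,0.05,0,0,0,0.02],[-1,0.368,0.04,0,0,0,0.02],[-1,0.368,0.035,0,0,0,0.02],[-1,0.368,0.03,0,0,0,0.02],[-1,0.368,0.025,0,0,0,0.02],[-1,0.37,0.02,0,0,0,0.02],[-1,0.37,0.01,0,0,0,0.02],[-1,0.37,0.005,0,0,0,0.02],[-1,0.37,0,0,0,0,0.02],[-1,0.37,-0.005,0,0,0,0.02],[-1,0.37,-0.01,0,0,0,0.02],[-1,0.37,-0.02,0,0,0,0.02],[-1,0.37,-0.025,0,0,0,0.02],[-1,0.37,-0.03,0,0,0,0.02],[-1,0,0,0,0,0,0],[-1,0,0,0,0,0,0]],
])

```text
t: 65.32
tcp_pos: [451.6, 97.2, 9.5]
tcp_rot: [3.137, 0.001, 1.424]
ft_force: [-0.1, -1.9, 5.7]
grip_width: 11.7
grasp_force: 98.2
```

```bash
cat > park.py <<'E'
from h import *
for n in("scene","top"): ctrl.capture(n)
near=np.array([530,95]); m=net("case",near,90,20); 
F={n:fit("case",{n:m[n]},(540,105,-8)) for n in m}; print(F)
s=ctrl.get_state(); p,y=s["tcp_pos"],s["tcp_rot"][2]; d=np.degrees(y)-97.6
u=np.array([np.cos(np.radians(7.75+d)),np.sin(np.radians(7.75+d))]); c=p[:2]+91.2*u+[0,0]
print("from tool: case",c.round(1),round(7.75+d,2),p.round(1),s["ft_force"].round(1),s["grip_width"],s["t"])
E
python3 park.py
```

```text
{'top': (array([542.4,  82.5,  -8.6]), np.float64(0.65)), 'scene': (array([542. ,  83. ,  -9.5]), np.float64(0.831))}
from tool: case [541.8  84.1] -8.28 [451.5  97.2   9.5] [ 0.5 -2.6  5.4] 11.499400454150821 65.525
```

>>> arm_command([
  [[-1,0.31,-0.005,0,0,0,0.01],[-1,0.31,-0.005,0,0,0,0.01],[-1,0.31,-0.005,0,0,0,0.01],[-1,0,0,0,0,0,0],[-1,0,0,0,0,0,0]],
])

```text
t: 66.15
tcp_pos: [456.2, 133.2, 9.5]
tcp_rot: [3.137, 0.002, 1.399]
ft_force: [-0.3, -4.4, 6.0]
grip_width: 11.4
grasp_force: 98.4
```

```bash
python3 park.py
```

```text
{'top': (array([546.2, 115.8,  -9.8]), np.float64(0.7)), 'scene': (array([546. , 116.7, -10.9]), np.float64(0.82))}
from tool: case [546.1 117.8] -9.7 [456.2 133.2   9.5] [ 0.1 -5.   5.9] 11.50473893869393 66.35
```

>>> arm_command([
  [[-1,0.04,0.015,0,0,0,0],[-1,0,0,0,0,0,0],[0,0,0,0,0,0,0],[0,0,0,0,0,0,0],[0,0,0,0,0,0,0],[0,0,0,0,0,0,0],[0,0,0,-0.5,0,0,0],[0,0,0,-0.8,0,0,0],[0,0,0,-0.9,0,0,0],[0,0,0,-0.9,0,0,0],[0,0,0,-0.9,0,0,0],[0,-0.8,0,-0.9,0,0,0],[0,-0.9,0.2,0,0,0,0],[0,-0.9,0.2,0,0,0,0],[0,-0.9,0.2,0,0,0,0],[0,-0.9,0.2,0,0,0,0],[0,-0.9,0.2,0,0,0,0],[0,-0.9,0.2,0,0,0,0],[0,-0.9,0.2,0,0,0,0],[0,0,0,0,0,0,0]],
])

```text
t: 68.85
tcp_pos: [463.0, -155.7, 204.4]
tcp_rot: [3.141, 0.002, 1.398]
ft_force: [-1.1, 0.9, -0.1]
grip_width: 43.0
grasp_force: 0.0
```

```bash
python3 park.py; python3 - <<'E'
from h import *
im={n:ctrl.capture(n) for n in("scene","top")}
cv2.imwrite("pics/end.png",cv2.resize(np.hstack([im["scene"][100:,130:500],im["top"][100:,90:430]])[:,:,::-1],(790,356)))
print([fit("panel",{n:p},(547,119,-10)) for n,p in net("panel",(547,119),60,0).items()])
E
```

```text
{'top': (array([545.8, 116.2, -10.3]), np.float64(0.971)), 'scene': (array([546.6, 116.7,  -9.9]), np.float64(0.941))}
from tool: case [ 553.6 -165.5] -9.28 [ 463.6 -150.8  203.8] [-0.6  0.1  0. ] 42.55106169604481 69.05
[(array([547.9, 118.8, -10. ]), np.float64(0.396)), (array([549.1, 119.4,  -9.8]), np.float64(0.38))]
```

View pics/end.png

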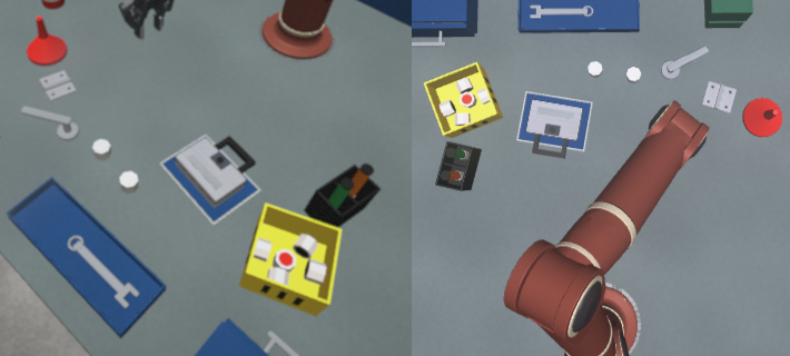

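The final view shows the case square on the panel (within about 2 mm and 0.2°), five caps in the crate and both markers in the caddy. The good caps have not moved, and the robot is clear.

```bash
python3 -c "
from bench import ctrl
print(ctrl.finish_job())"
```

```text
the job is handed in; nothing more can be done
None
```

Job handed in at about 70 s: all five red-dot caps are in the crate, both markers stand in the caddy, and the case was slid onto the panel and released about 2 mm off centre and square to it; no verdict was returned.

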